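# Clamp the top shield cover in the toggle fixture

## Robot

A 6-joint arm with a two-finger parallel gripper is mounted at the origin on a cart in front of the work surface, level with it; the furniture and walls round the work are solid. World frame = base frame: x ahead of the robot, y to its left, z up, the work surface at z = 0. Lengths are in m, angles in rad, forces in N, time in s.
With the tool pointing down it reaches from about 0.35 to 0.975 m from the base axis. Payload 17.4 kg.
Tool frame: the origin (TCP) lies at the very end of the fingers, on their centre line; the grasp point (between the pads) lies 19 mm behind it; z points along the fingers, y is the line along which they close (so a half turn about z gives the same grasp; the last joint's range is limited). The gripper opens to 85 mm and grips with 20 to 120 N. Pads are 22 mm wide; open, the fingers measure 114 mm over their backs; the gripper's body (76 mm by 85 mm) begins 54 mm behind the grasp point. The pads swing forward as they close: fully open they stand 13 mm farther back than shut.
Start: joints at [1.262, 0.116, 1.442, -0, 1.584, -0.038], TCP at [0.181, 0.65, 0.231] pointing down, gripper open.
Joint ranges: [-2.83, 2.83], [-0.83, 2.19], [0.07, 2.5], [-1.14, 4.28], [0.01, 3], [-2.97, 2.97]. Speed limits (rad/s): [1.89, 1.89, 2.22, 3.14, 3.14, 3.14].

## Interface

Orientations are given as a rotation vector (axis times angle).
In Python, from rig import * gives the robot as it stands. The module is installed in compiled form; this text tells all that it offers.
- The arm moves only by the shell command python3 -m jog 'ROWS' [FORCE]. ROWS is JSON, a list of rows, each a list of 7 numbers: the turn, a rotation vector about the tool's x, y, z in degrees, then the shift along the tool's x, y, z in mm, then the gripper's target within -1 to 1 (fully open at 1, half-way at 0, shut at -1). In form: [[rx, ry, rz, dx, dy, dz, gripper], ...]. A call has 1 to 5 rows; each row shifts and turns the commanded pose from where the row before left it, along the tool's axes as they then stand; what a row does not reach is not made up. A row lasts 1/10 s, in which the tool goes at most 50 mm and 8.59 degrees, less where a joint would pass 70% of its speed; a pose out of reach is approached as far as the arm can. A call with a gripper value outside its range is refused whole. The fingers move at their own pace and stop on an object; FORCE is the grip in N (left out, the last holds). Time passes only in rows, so rows that do not move let the fingers close. It gives the time, the measured TCP pose, the force, the opening and the grip force at its end, in the units of the state.
- observe(): the state, without advancing time (a new reading comes with each control period).
- grab_frame(name): name is "scene" or "top" or "wrist"; returns a dict with "pixels" (400x640x3 uint8, red, green, blue), "fx", "fy", "cx", "cy" (pixels), "pose" (4x4, takes a point from camera to world coordinates). Camera axes: x right, y up, looking along -z (the intrinsics and any distortion apply to the point x, -y, -z); pixel columns grow to the right and rows downward; lengths in m; the calibration is good to about 2 mm. A picture is of the moment at which its call begins. There is no depth.
- job_done(): hands the job in; it is judged then, once.
Trained networks look in a picture, given as the dict that the camera call returned (one of the last four; its "shot" number tells which), for a name from the list of things; names that differ only in an ending like _2 or _b are one class to them, and where a whole thing is asked for, a point or a joint stands for the part that bears it (a point fixed in the world has none). Each returns a list of dicts, best first, with "confidence" (0 to 1); they miss things now and then, are a little off and sometimes report something else, mostly with a low value. They report only what shows in the picture. A call takes as long as a camera call. They do not tell look-alikes from the thing itself.
- find_in(picture, query): "at" ([row, column] in pixels, amid what is visible of it).
- outline_of(picture, query): "pixels" (400x640 bool, what is visible of it) and "at" ([row, column] in pixels, amid what is visible of it).
The state is a dict: "t": time; "joint_positions": joint angles; "qd": joint speeds; "effort": joint torques, N m; "eef_pos": TCP position; "eef_rot": TCP orientation; "wrist_force": force on the tool from outside, world axes, zero at the start; "torque": the same for the moment, N m; "grip_width": finger opening in m; "gripper_force": force on a finger pad.
Only numpy, scipy, OpenCV 4.12 (cv2) and the standard library are available. Lean on these libraries where they do the work, as an engineer would, in place of code of your own. Each camera call takes 0.05 s, during which the arm holds its last target. There are 200 camera calls.

## Task

Lift only the top cover off the nested stack in the inclined rack, leaving the two covers below it in the rack, and set it down flat over the block of the clamping fixture, rim on the base plate. Then flip the fixture's lever over its high point until it snaps fully closed and the clamp foot presses on the cover, and leave it so. Do not knock over or push away the things standing about.

Things in the scene. Friction and masses are not known exactly. Their poses are not given: they have to be found in the camera images.
- cover_top_centre (a point): Centre (half-way up) of the top cover: a stepped aluminium cap open below. Rim 72 (its x) x 58 (its y) x 16 mm high, walls 2; on it a crown 65 x 51 x 15; 31 mm high in all, about 60 g. z points out of the crown. Grip the rim (lower 16 mm) across the 58 mm. In the stack the next cover's rim, equally wide, begins 16.5 mm below this point: fingers reaching deeper grip two covers.
- cover_middle_centre (a point): Centre of the second cover, same shape; in the stack 17 mm below the top one along the stack axis, its crown 14 mm deep inside the top one's rim with 1.5 mm play each side. Stays in the rack.
- cover_bottom_centre (a point): Centre of the lowest cover, same shape, seated over a fixed block on the rack's deck. It must stay in the rack.
- rack: Fixed rack, base 130 x 100 mm; origin under it on the bench, x to its back. The stack leans to the front: its axis is (-0.5, 0, 0.866) in the rack frame; the covers' x runs up the slope, their y is the rack's y. Deck centre 52 mm high. Two posts at x +62, y +-40 mm carry a flat lamp head over the stack: x -30 to +100, y +-65, z 297 to 314 mm; come in under it from the front, along the stack axis.
- fixture: Fixed clamping fixture; origin under it on the bench. Base plate 12 mm thick, x -115 to +85, y +-45 mm. Block at x -75: 60 (x) x 46 (y) x 8 mm; a cover fits over it, x along x (either way round), 4 mm play each side. Clamp arm hinged at x +15, z 62; open it stands upright to z 154, its foot reaching forward to x -11. Lever hinge (axis y) at x +40, z 55. Cheeks x +4 to +60, y +-21, up to z 62 mm.
- seat (a point): Middle of the locating block at base-plate height (fixture x -75, y 0, z +12 mm), axes as the fixture: a seated cover's rim rests at this height and its centre is 15.5 mm above.
- lever_grip (a point): Middle of the lever's black rubber grip, a round bar 18 mm thick, 49 mm long over its round ends, 70 mm from the lever hinge (46 to 95 mm). Pinch it across the fixture's y axis, or push it.
- clamp_lever (a joint): Lever angle, rad. 0 = open: 75 degrees above level, leaning to the fixture's +x. Grows as the lever swings to +x and down; 1.27 = closed stop, 2 degrees above level. An over-centre spring resists with up to 0.6 N m and throws it back if let go before the high point at 0.72; past it the spring pulls it shut with up to 0.6 N m. The clamp arm swings down with it through 88 degrees.
- clamp_foot: Rubber foot of the clamp arm, 16 mm across, on a spring of 0.5 N/mm; when closed on a seated cover it presses about 2 N on the middle of the crown.
- spray_bottle_centre (a point): Centre of the white spray bottle that stands between rack and fixture (a like one stands far back), 53 mm across, 175 mm tall; bystander.
- flux_jar_centre (a point): Centre of a jar with screw lid, 42 mm across, 47 mm tall; bystander.
- dropper_centre (a point): Centre of a dropper bottle, 34 mm across, 78 mm tall; bystander.
- tape_roll_centre (a point): Centre of a tape roll lying flat, 64 mm across, 16 mm high; bystander.
- pliers_centre (a point): Centre of a pair of pliers lying flat, 50 x 151 x 12 mm; bystander.
- pen_pot_centre (a point): Centre of a pot of pens, 79 mm across, 185 mm tall; bystander.
Not all that is in view belongs to the job. What is shaped like the part that bears cover_top_centre but yellow is not meant.

How it is judged:
By the outcome, as a careful person would: the job done as asked, in the order asked, and still so for the second after the job is handed in, with the robot touching nothing.
It also fails if it takes over 67 s, if anything falls off the work surface, if the arm or the gripper's body presses on something with over 40 N, if the wrist force passes 120 N, or if a joint passes its speed limit or range.

## Working session

There is one attempt and no reset: what is moved stays moved. The work goes in short steps, Python scripts to look and compute and a shell command to move; the robot and the scene stay as the last step left them, time stands still between calls to the robot, and variables do not carry over. Pictures are saved under pics/ and viewed, at most 10 in all, crops included, and the job is handed in when it is done.

```bash
mkdir -p pics; cat > h.py <<'E'
from rig import *
import numpy as np, cv2
from scipy.spatial.transform import Rotation as R
def save(f,n): cv2.imwrite('pics/'+n, np.ascontiguousarray(f["pixels"][:,:,::-1]))
def proj(f,P):
    P=np.atleast_2d(P); T=np.linalg.inv(f["pose"]); c=P@T[:3,:3].T+T[:3,3]
    return np.stack([f["cy"]-f["fy"]*c[:,1]/-c[:,2], f["cx"]+f["fx"]*c[:,0]/-c[:,2]],1)
def ray(f,rc):
    d=np.array([(rc[1]-f["cx"])/f["fx"],-(rc[0]-f["cy"])/f["fy"],-1.]); d=f["pose"][:3,:3]@d
    return f["pose"][:3,3], d/np.linalg.norm(d)
def atz(f,rc,z):
    o,d=ray(f,rc); return o+d*(z-o[2])/d[2]
E
python3 - <<'E'
from h import *
np.set_printoptions(precision=3,suppress=True)
s=observe(); print(s["t"],s["eef_pos"],s["eef_rot"],s["grip_width"])
for n in ("scene","top","wrist"):
    f=grab_frame(n); save(f,n+"0.png"); print(n,[k for k in f if k!='pixels'],f["fx"],f["cx"],f["cy"],f["pose"].tolist())
    if n!="wrist":
        for q in ["cover_top_centre","rack","fixture","seat","lever_grip","clamp_foot","spray_bottle_centre","flux_jar_centre","dropper_centre","tape_roll_centre","pliers_centre","pen_pot_centre"]:
            print(q,[(np.round(d["at"]).tolist(),round(d["confidence"],2)) for d in find_in(f,q)[:4]])
E
```

```text
0.0 [0.181 0.65  0.231] [-0.424 -3.113  0.002] 0.08522324432348145
scene ['fx', 'fy', 'cx', 'cy', 'pose', 'shot'] 385.1745249873937 318.953572091317 198.12879035189255 [[0.6634070033008151, 0.3916996094225575, -0.6375441662737165, -0.21859125360632084], [-0.7482432510357442, 0.3527570307758151, -0.5618669900587601, -0.6173229540598548], [0.004815106529714331, 0.8497846157800496, 0.5271080738640427, 0.8097872227815708], [0.0, 0.0, 0.0, 1.0]]
cover_top_centre [([186.0, 204.0], 0.81), ([200.0, 284.0], 0.77), ([191.0, 306.0], 0.57)]
rack [([165.0, 297.0], 0.73)]
fixture [([281.0, 396.0], 0.66)]
seat [([282.0, 393.0], 0.77), ([219.0, 339.0], 0.47)]
lever_grip [([238.0, 402.0], 0.59), ([167.0, 296.0], 0.48)]
clamp_foot [([240.0, 405.0], 0.31)]
spray_bottle_centre [([222.0, 340.0], 0.78)]
flux_jar_centre [([331.0, 437.0], 0.64), ([250.0, 321.0], 0.57)]
dropper_centre [([222.0, 368.0], 0.74)]
tape_roll_centre [([204.0, 236.0], 0.52)]
pliers_centre [([331.0, 438.0], 0.63)]
pen_pot_centre [([280.0, 471.0], 0.98)]
top ['fx', 'fy', 'cx', 'cy', 'pose', 'shot'] 514.9265736779483 310.633665068542 1
[... 456 characters left out ...]
[200.0, 401.0], 0.69)]
lever_grip []
clamp_foot []
spray_bottle_centre [([202.0, 341.0], 0.56)]
flux_jar_centre [([230.0, 345.0], 0.64)]
dropper_centre [([180.0, 336.0], 0.47), ([182.0, 398.0], 0.4)]
tape_roll_centre [([273.0, 236.0], 0.68)]
pliers_centre [([205.0, 456.0], 0.68)]
pen_pot_centre [([158.0, 439.0], 0.55)]
wrist ['fx', 'fy', 'cx', 'cy', 'pose', 'shot'] 309.923375925969 315.9130309138831 202.04995405688865 [[0.26789443293468534, -0.9264320104599666, -0.2644925382647049, 0.11209350054767296], [0.963448271984574, 0.2576007587841614, 0.0735477823170865, 0.6700161457666863], [-3.5412871536023647e-06, -0.27452792038138346, 0.9615791287868779, 0.3745375000491342], [0.0, 0.0, 0.0, 1.0]]
```

View pics/scene0.png

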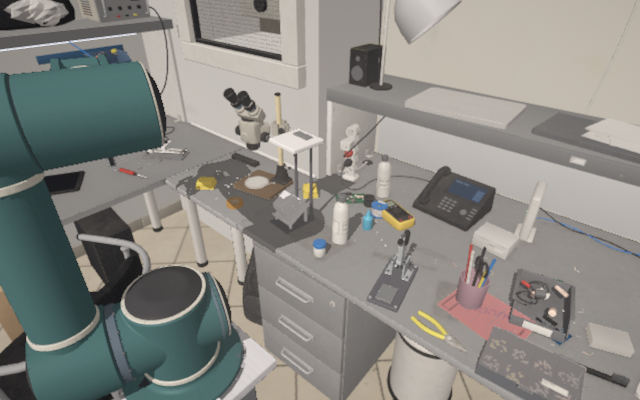

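View pics/top0.png

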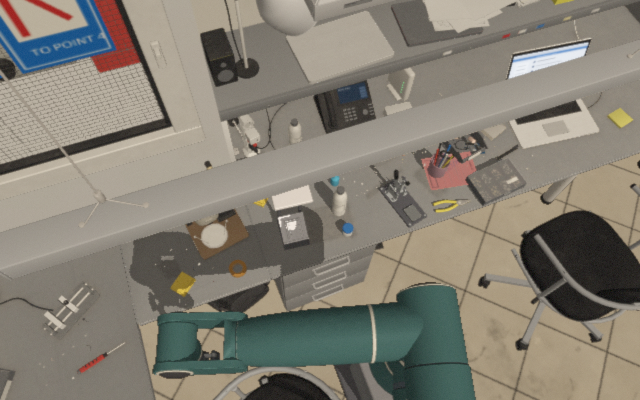

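The scene shows the rack with its lamp head at about (195,297), the fixture at (275,398) and the bottle between them at (222,340). In the top view these are at (215,292), (200,402) and (203,340). Next I'll enlarge the rack and fixture in both views.

```bash
python3 - <<'E'
from h import *
s=cv2.imread('pics/scene0.png');t=cv2.imread('pics/top0.png')
def crop(i,r,c,h=50,w=66): return cv2.resize(i[r:r+h,c:c+w],(400,300),interpolation=cv2.INTER_CUBIC)
a=cv2.resize(s[125:240,255:330],(400,600)) if 0 else None
m=np.vstack([np.hstack([cv2.resize(s[130:238,250:346],(400,300*1)),cv2.resize(s[230:311,350:458],(400,300))]),np.hstack([cv2.resize(t[180:255,250:350],(400,300)),cv2.resize(t[165:231,360:448],(400,300))])])
cv2.imwrite('pics/m1.png',m)
for n in ("scene","top"):
    f=grab_frame(n)
    z=0.012 
    for q in ["fixture","rack"]:
        for d in outline_of(f,q)[:2]:
            r,c=np.nonzero(d["pixels"]); print(n,q,d["confidence"],r.min(),r.max(),c.min(),c.max(), atz(f,d["at"],0.012).round(3))
    L={"scene":{"bottle":((222,340),.0875),"jar":((248,320),.024),"drop":((219,368),.039),"pen":((285,472),.07),"pliers":((325,433),.006),"lamp":((141,297),.314)},"top":{"bottle":((203,340),.0875),"jar":((229,347),.024),"drop":((182,335),.039),"lamp":((197,292),.314)}}[n]
    for k,(rc,z) in L.items(): print(n,k,atz(f,rc,z).round(3))
E
```

```text
scene fixture 0.86 230 311 365 418 [ 0.561 -0.23   0.012]
scene rack 0.98 129 232 269 323 [0.885 0.506 0.012]
scene rack 0.46 198 208 226 241 [0.487 0.44  0.012]
scene bottle [0.591 0.005 0.088]
scene jar [0.507 0.017 0.024]
scene drop [ 0.725 -0.015  0.039]
scene pen [ 0.62  -0.426  0.07 ]
scene pliers [ 0.485 -0.394  0.006]
scene lamp [0.594 0.194 0.314]
top fixture 0.82 171 226 380 425 [ 0.539 -0.241  0.012]
top rack 0.65 185 249 272 312 [0.67  0.191 0.012]
top bottle [0.596 0.019 0.087]
top jar [0.512 0.019 0.024]
top drop [ 0.71  -0.008  0.039]
top lamp [0.573 0.214 0.314]
```

View pics/m1.png

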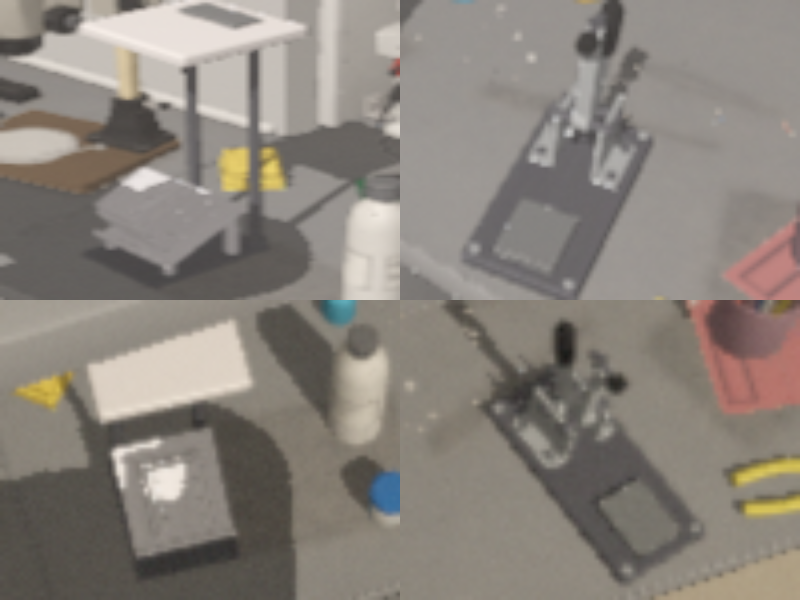

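```bash
cat > fit.py <<'E'
from h import *
from scipy.optimize import least_squares
def place(p,P):
    c,s=np.cos(p[2]),np.sin(p[2]); P=np.atleast_2d(P).astype(float)/1000
    return np.stack([p[0]+c*P[:,0]-s*P[:,1],p[1]+s*P[:,0]+c*P[:,1],P[:,2]],1)
def fit(obs,p0):  # obs: list of (frame, pts, rc)
    g=lambda p: np.concatenate([(proj(f,place(p,P))-np.array(rc)).ravel() for f,P,rc in obs])
    r=least_squares(g,p0,loss='soft_l1'); return r.x, g(r.x).reshape(-1,2)
E
python3 - <<'E'
from fit import *
np.set_printoptions(precision=3,suppress=True)
s=grab_frame("scene");t=grab_frame("top")
o=[(s,[[-115,45,12],[-115,-45,12],[85,-45,12]],[[299.7,367.5],[309.6,396.4],[267.8,417]]),
   (t,[[-115,45,12],[-115,-45,12],[85,45,12]],[[225.5,411],[215.6,426],[187,379.1]])]
p,r=fit(o,[.55,-.23,.3]); print("fix",p,np.degrees(p[2]));print(r)
for w in o: print(fit([w],p)[0])
o=[(s,[[-30,65,314],[-30,-65,314],[100,-65,314]],[[140,269.2],[151,294.5],[138.5,323.2]]),
   (t,[[-30,65,297],[-30,-65,297]],[[210.75,275.75],[201.75,313]])]
p,r=fit(o,[.6,.2,0]); print("rack",p,np.degrees(p[2]));print(r)
for w in o: print(fit([w],p)[0])
E
```

```text
fix [ 0.563 -0.232  0.232] 13.26524212947522
[[-1.36  -0.757]
 [ 0.766  1.617]
 [-1.828  1.902]
 [ 1.717 -1.294]
 [ 0.044  1.831]
 [ 1.66  -0.354]]
[ 0.558 -0.231  0.244]
[ 0.568 -0.235  0.212]
rack [ 0.574  0.213 -0.076] -4.362422360990537
[[-2.014 -0.665]
 [-0.814  0.264]
 [ 0.099  1.762]
 [ 0.7   -0.217]
 [ 0.294  0.453]]
[ 0.567  0.21  -0.033]
[ 0.576  0.212 -0.082]
```

```bash
cat > plan.py <<'E'
from fit import *
np.set_printoptions(precision=2,suppress=True)
RACK=[.574,.213,-.076]; FIX=[.563,-.232,.232]
def tool(yaw,tilt):  # tool y = frame y, z tilted toward +x by tilt from down
    t=np.radians(tilt); z=np.array([np.sin(t),0,-np.cos(t)]); y=np.array([0,1.,0]); 
    return R.from_euler('z',yaw)*R.from_matrix(np.stack([np.cross(y,z),y,z],1))
def go(T,Q):
    s=observe(); Q0=R.from_rotvec(s["eef_rot"]); rv=(Q0.inv()*Q).as_rotvec(degrees=True)
    d=np.array(T)-s["eef_pos"]
    print("t",round(s["t"],2),"pos mm",s["eef_pos"]*1e3,"F",s["wrist_force"],"w",s["grip_width"]*1e3,"gf",s["gripper_force"])
    print("turn deg",rv,"n",np.abs(np.linalg.norm(rv)/8.5),"| shift in NEW axes mm",Q.inv().apply(d)*1e3,"| in present axes",Q0.inv().apply(d)*1e3)
E
python3 - <<'E'
from plan import *
Q=tool(RACK[2],30); c=place(RACK,[-24.75,0,94.9])[0]; print(c)
go(c-Q.apply([0,0,.13]),Q)
E
```

```text
[0.55 0.21 0.09]
t 1.75 pos mm [180.58 650.4  231.28] F [-0.26  0.06 -0.44] w 85.5030414194391 gf 0.0
turn deg [ -2.92 -29.91 -10.91] n 3.760757571263451 | shift in NEW axes mm [-278.86 -406.27  188.48] | in present axes [-408.05 -333.57   23.8 ]
```

```bash
python3 -m jog '[[-0.7,-7.5,-2.7,-30,-25,0,1],[-0.7,-7.5,-2.7,-30,-25,0,1],[-0.7,-7.5,-2.7,-30,-25,0,1],[-0.7,-7.5,-2.7,-30,-25,0,1]]'; python3 - <<'E'
from plan import *
Q=tool(RACK[2],30); c=place(RACK,[-24.75,0,94.9])[0]
go(c-Q.apply([0,0,.13]),Q)
E
```

```text
t: 2.15
eef_pos: [0.2755, 0.5281, 0.2543]
eef_rot: [0.098, 2.61, -0.03]
wrist_force: [0.8, 0.1, 0.5]
grip_width: 0.0853
gripper_force: 0.0
t 2.15 pos mm [275.55 528.14 254.25] F [0.83 0.1  0.54] w 85.32122902229918 gf 0.0
turn deg [-0.13  0.39  0.07] n 0.04861869067205677 | shift in NEW axes mm [-177.33 -291.57  156.39] | in present axes [-175.91 -291.44  158.24]
```

```bash
python3 -m jog '[[0,0,0,-20,-40,15,1],[0,0,0,-20,-40,15,1],[0,0,0,-20,-40,15,1],[0,0,0,-20,-40,15,1],[0,0,0,-20,-40,15,1]]' >/dev/null; python3 -m jog '[[0,0,0,-25,-30,25,1],[0,0,0,-25,-30,25,1],[0,0,0,-26,-31,33,1],[0,0,0,0,0,0,1]]'; python3 - <<'E'
from plan import *
Q=tool(RACK[2],30); c=place(RACK,[-24.75,0,94.9])[0]
go(c-Q.apply([0,0,.13]),Q)
f=grab_frame("wrist"); save(f,"w1.png")
P=[[sx*36,sy*29,z] for z in(-15.5,.5) for sx,sy in((-1,-1),(1,-1),(1,1),(-1,1))]
A=np.array([[.866,0,-.5],[0,1,0],[.5,0,.866]]) # cover axes cols in rack
B=np.array([[.866,0,-.5],[0,1,0],[.5,0,.866]]).T if 0 else np.array([[.866,0,-.5],[0,1,0],[.5,0,.866]])
W=place(RACK,np.array(P)@B.T+[-24.75,0,94.9]); print(proj(f,W))
for d in find_in(f,"cover_top_centre"): print(d["at"],d["confidence"])
s=observe(); Q0=R.from_rotvec(s["eef_rot"])
print("tcp",proj(f,s["eef_pos"]), "tip+-43", proj(f,[s["eef_pos"]+Q0.apply([0,y,z]) for y in(-.0425,.0425) for z in(0,-.013)]))
E
```

```text
t: 3.05
eef_pos: [0.4835, 0.2175, 0.2046]
eef_rot: [0.11, 2.616, -0.034]
wrist_force: [-0.7, 0.6, -0.1]
grip_width: 0.0854
gripper_force: 0.0
t 3.05 pos mm [483.51 217.51 204.58] F [-0.68  0.6  -0.13] w 85.35342616151475 gf 0.0
turn deg [-0.43  0.01 -0.34] n 0.06401315908838726 | shift in NEW axes mm [-2.16  2.37 -2.1 ] | in present axes [-2.15  2.37 -2.12]
[[155.06 287.17]
 [228.15 289.48]
 [227.96 348.22]
 [154.73 349.97]
 [157.42 285.4 ]
 [234.21 287.96]
 [234.02 349.81]
 [157.07 351.77]]
[252.5, 383.7] 0.82
[193.6, 324.3] 0.61
tcp [[258.24 321.02]] tip+-43 [[258.32 236.14]
 [270.99 229.05]
 [258.16 406.09]
 [270.85 413.92]]
```

View pics/w1.png

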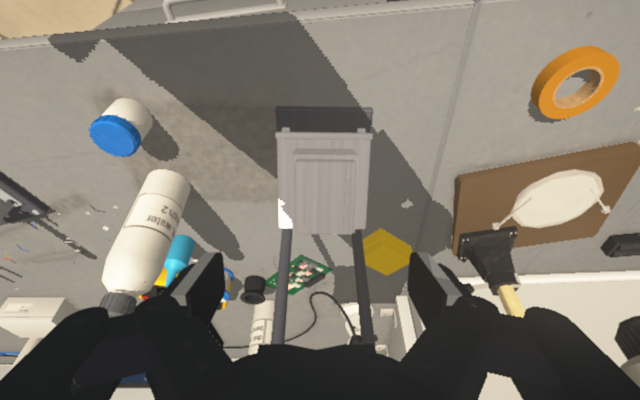

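The wrist view shows the rack centred near column 323, with the plate spanning columns 276–370 and rows 130–235, and a smaller step inside it. I'll enlarge this to tell the cover's edges from the deck's.

```bash
python3 - <<'E'
import cv2,numpy as np
i=cv2.imread('pics/w1.png')[95:245,250:400]
i=np.clip((i.astype(float)-60)*1.8,0,255).astype(np.uint8)
cv2.imwrite('pics/w1c.png',cv2.resize(i,(600,600),interpolation=cv2.INTER_CUBIC))
E
```

```text
(no output)
```

View pics/w1c.png

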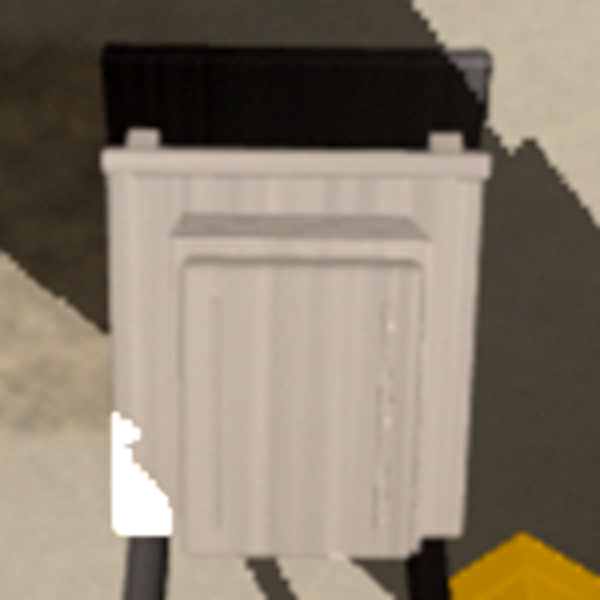

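```bash
python3 - <<'E'
from plan import *
f=grab_frame("wrist")
B=np.array([[.866,0,-.5],[0,1,0],[.5,0,.866]])
P=np.array([[-36,-29,.5],[-36,29,.5],[-32.5,-25.5,15.5],[-32.5,25.5,15.5],[32.5,-25.5,15.5],[32.5,25.5,15.5]])
rc=np.array([[154.2,293],[154.2,358],[160.5,295.5],[160.5,356],[233.8,297],[233.8,354.5]])
def g(p,full=True):
    return (proj(f,place(p[:3],P@B.T+[-24.75,0,94.9+(p[3] if len(p)>3 else 0)]))-rc).ravel()
for p0 in (RACK,RACK+[0.]):
    r=least_squares(g,p0,x_scale=[.01,.01,.05,5][:len(p0)]); print(np.array(r.x).round(4)); print(r.fun.reshape(-1,2))
E
```

```text
[ 0.57  0.22 -0.08]
[[ 0.08 -0.77]
 [-0.21  0.72]
 [ 0.3  -0.36]
 [ 0.04  0.66]
 [ 0.09 -0.15]
 [-0.06 -0.13]]
[ 0.57  0.22 -0.08 -1.22]
[[ 0.2  -0.57]
 [-0.09  0.52]
 [ 0.38 -0.17]
 [ 0.13  0.47]
 [-0.25  0.02]
 [-0.41 -0.3 ]]
```

```bash
cat >> plan.py <<'E'
B=np.array([[.866,0,-.5],[0,1,0],[.5,0,.866]])
P6=np.array([[-36,-29,.5],[-36,29,.5],[-32.5,-25.5,15.5],[-32.5,25.5,15.5],[32.5,-25.5,15.5],[32.5,25.5,15.5]])
def fitcover(f,rc,P=P6,p0=RACK):
    rc=np.array(rc)
    r=least_squares(lambda p:(proj(f,place(p,P@B.T+[-24.75,0,94.9]))-rc).ravel(),p0,x_scale=[.01,.01,.05]); print(r.x.round(4).tolist()); return r.x
def centre(p): return place(p,[-24.75,0,94.9])[0]
E
python3 - <<'E'
from plan import *
f=grab_frame("wrist")
p=fitcover(f,[[154.2,293],[154.2,358],[160.5,295.5],[160.5,356],[233.8,297],[233.8,354.5]])
Q=tool(p[2],30);go(centre(p)-Q.apply([0,0,.035]),Q)
E
```

```text
[0.5707, 0.2244, -0.0734]
t 3.25 pos mm [480.93 222.93 206.89] F [-0.77  0.76 -0.16] w 85.3555111987496 gf 0.0
turn deg [-0.19  0.1  -0.18] n 0.03306415240631164 | shift in NEW axes mm [ 0.03  8.03 94.3 ] | in present axes [ 0.22  8.34 94.27]
```

```bash
python3 -m jog '[[0,0,0,0,2,31,1],[0,0,0,0,2,31,1],[0,0,0,0,1,30,1],[0,0,0,0,0,0,1],[0,0,0,0,0,0,1]]'; python3 - <<'E'
from plan import *
f=grab_frame("wrist"); save(f,"w2.png"); go([0,0,0],tool(0,30))
import pickle; pickle.dump(f,open('w2.pkl','wb'))
p=[.5705,.219,-.0734]; print(proj(f,place(p,P6@B.T+[-24.75,0,94.9])))
i=cv2.imread('pics/w2.png'); i=i[110:310,220:430]
cv2.imwrite('pics/w2c.png',cv2.resize(np.clip((i.astype(float)-50)*1.6,0,255).astype(np.uint8),None,fx=2.85,fy=2.85,interpolation=cv2.INTER_CUBIC))
E
```

```text
t: 3.75
eef_pos: [0.527, 0.2247, 0.1274]
eef_rot: [0.099, 2.615, -0.029]
wrist_force: [-0.3, -0.5, 0.0]
grip_width: 0.0854
gripper_force: 0.0
t 3.8 pos mm [527.22 224.72 128.36] F [0.77 0.47 0.49] w 85.30102271797749 gf 0.0
turn deg [-2.26  0.14 -3.77] n 0.517502184524651 | shift in NEW axes mm [ 520.77 -224.72 -152.45] | in present axes [ 504.29 -264.34 -144.07]
[[174.85 261.45]
 [174.7  359.39]
 [186.34 263.44]
 [186.21 356.37]
 [290.79 268.68]
 [290.78 352.75]]
```

View pics/w2c.png

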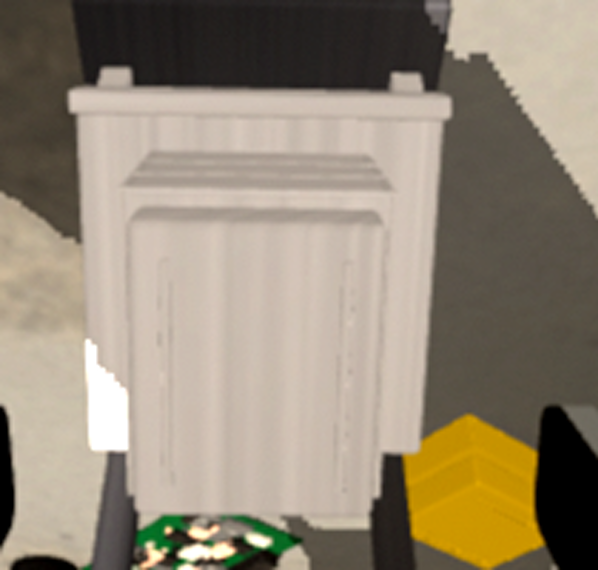

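The close view shows the top rim's front edge at row 176, columns 263–358, and the crown's back edge at row 291, columns 266–350. That lies within about 2 px of the prediction.

```bash
python3 - <<'E'
from plan import *
import pickle; f=pickle.load(open('w2.pkl','rb'))
p=fitcover(f,[[176,262.8],[176,357.9],[187.2,265.2],[187.2,354.3],[290.7,266.8],[290.7,350.5]])
Q=tool(p[2],30);print(centre(p)*1e3);go(centre(p)+Q.apply([0,0,.013]),Q)
E
```

```text
[0.5712, 0.2179, -0.0883]
[546.59 220.1   94.9 ]
t 3.8 pos mm [527.22 224.72 128.36] F [0.77 0.47 0.49] w 85.30102271797749 gf 0.0
turn deg [0.28 0.14 0.6 ] n 0.08002564581091738 | shift in NEW axes mm [-0.33 -2.9  51.82] | in present axes [-0.16 -3.15 51.81]
```

```bash
python3 -m jog '[[0.3,0.1,0.6,0,-3,15,1],[0,0,0,0,0,15,1],[0,0,0,0,0,12,1],[0,0,0,0,0,10,1],[0,0,0,0,0,0,1]]'; python3 - <<'E'
from plan import *
p=[0.5712, 0.2179, -0.0883]
Q=tool(p[2],30);go(centre(p)+Q.apply([0,0,.013]),Q)
f=grab_frame("wrist"); save(f,"w3.png")
E
```

```text
t: 4.3
eef_pos: [0.5532, 0.2177, 0.0798]
eef_rot: [0.118, 2.618, -0.035]
wrist_force: [0.5, -0.3, 1.0]
grip_width: 0.0852
gripper_force: 0.0
t 4.3 pos mm [553.24 217.72  79.83] F [ 0.46 -0.33  1.04] w 85.21948174748488 gf 0.0
turn deg [-0.18 -0.14 -0.05] n 0.027716801613624373 | shift in NEW axes mm [-1.58  1.76 -3.49] | in present axes [-1.57  1.75 -3.5 ]
```

View pics/w3.png

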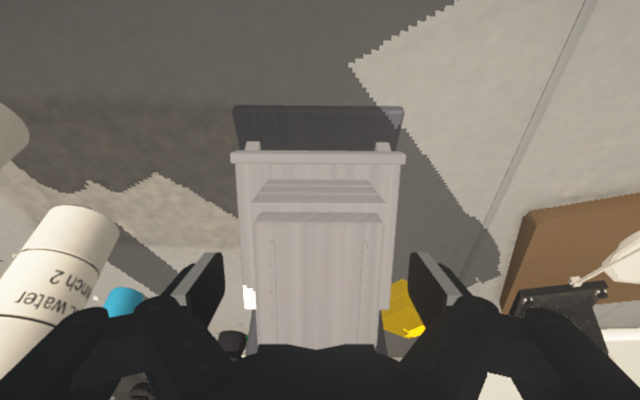

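The fingers straddle the cover: inner pads at columns 222 and 410, rim at 252–385, so it is centred. I'll let the arm settle and check the depth before closing.

```bash
python3 -m jog '[[0,0,0,0,0,0,1],[0,0,0,0,0,0,1]]'|head -2; python3 - <<'E'
from plan import *
p=[0.5712, 0.2179, -0.0883]
Q=tool(p[2],30);go(centre(p)+Q.apply([0,0,.013]),Q)
f=grab_frame("wrist"); go(centre(p)+Q.apply([0,0,.013]),Q)
# pixels from w3: rim front edge & crown front edge
fitcover(f,[[204,252],[204,385],[221,256],[221,382]],P6[:4],p)
print(proj(f,place(p,P6@B.T+[-24.75,0,94.9])))
E
```

```text
t: 4.55
eef_pos: [0.5534, 0.2184, 0.0824]
t 4.55 pos mm [553.38 218.41  82.41] F [ 0.72 -0.24 -0.82] w 85.40293687529513 gf 0.0
turn deg [-0.08  0.02 -0.06] n 0.011958366967185954 | shift in NEW axes mm [-0.22  1.07 -1.29] | in present axes [-0.22  1.07 -1.29]
t 4.6 pos mm [553.35 218.39  82.41] F [-0.36 -0.62 -0.37] w 85.48532469301232 gf 0.0
turn deg [-0.08  0.02 -0.06] n 0.011786593331027124 | shift in NEW axes mm [-0.24  1.08 -1.28] | in present axes [-0.24  1.08 -1.28]
[0.5747, 0.2184, -0.0903]
[[197.68 249.17]
 [197.53 383.73]
 [216.49 250.68]
 [216.36 382.25]
 [354.92 259.34]
 [354.9  373.88]]
```

The fingertip projections show the open tips about 13 mm short of the TCP, so at 58 mm they will be about 5 mm short. I'll go 2 mm deeper and close.

```bash
python3 -m jog '[[0,0,0,0,1,2,1],[0,0,0,0,0,0,0.2],[0,0,0,0,0,0,0.2],[0,0,0,0,0,0,0],[0,0,0,0,0,0,-0.2]]' 40; python3 -m jog '[[0,0,0,0,0,0,-1],[0,0,0,0,0,0,-1],[0,0,0,0,0,0,-1]]' 40; python3 - <<'E'
from plan import *
p=[0.5712, 0.2179, -0.0883]
Q=tool(p[2],30);go(centre(p)+Q.apply([0,0,.013]),Q)
E
```

```text
t: 5.1
eef_pos: [0.5543, 0.2192, 0.0803]
eef_rot: [0.117, 2.616, -0.033]
wrist_force: [-5.1, -0.3, 4.2]
grip_width: 0.0566
gripper_force: 41.9
t: 5.4
eef_pos: [0.5543, 0.2192, 0.0802]
eef_rot: [0.117, 2.616, -0.033]
wrist_force: [-5.4, 0.4, 4.4]
grip_width: 0.057
gripper_force: 42.0
t 5.4 pos mm [554.31 219.21  80.24] F [-5.38  0.45  4.44] w 57.02788180036841 gf 41.97672665119171
turn deg [-0.1  -0.01 -0.06] n 0.013364151113672437 | shift in NEW axes mm [-0.57  0.18 -3.6 ] | in present axes [-0.57  0.18 -3.6 ]
```

```bash
python3 -m jog '[[0,0,0,0,0,-5,-1],[0,0,0,0,0,-8,-1],[0,0,0,0,0,-15,-1],[0,0,0,0,0,-25,-1],[0,0,0,0,0,-30,-1]]' 40; python3 -m jog '[[0,0,0,0,0,-40,-1],[0,0,0,0,0,-40,-1],[0,0,0,0,0,0,-1],[0,0,0,0,0,0,-1]]' 40;  python3 - <<'E'
from plan import *
f=grab_frame("wrist"); save(f,"w4.png")
s=grab_frame("scene"); save(s,"s4.png")
a=cv2.imread('pics/w4.png'); b=cv2.imread('pics/s4.png')[120:250,200:350]
cv2.imwrite('pics/m4.png',np.hstack([cv2.resize(a,(480,300))[:, :],cv2.resize(b,(320,300))]))
E
```

```text
t: 5.9
eef_pos: [0.512, 0.2228, 0.1529]
eef_rot: [0.118, 2.617, -0.033]
wrist_force: [0.5, -0.6, -0.4]
grip_width: 0.0567
gripper_force: 43.0
t: 6.3
eef_pos: [0.4728, 0.227, 0.223]
eef_rot: [0.117, 2.614, -0.03]
wrist_force: [0.9, -0.7, -1.8]
grip_width: 0.0567
gripper_force: 43.1
```

View pics/m4.png

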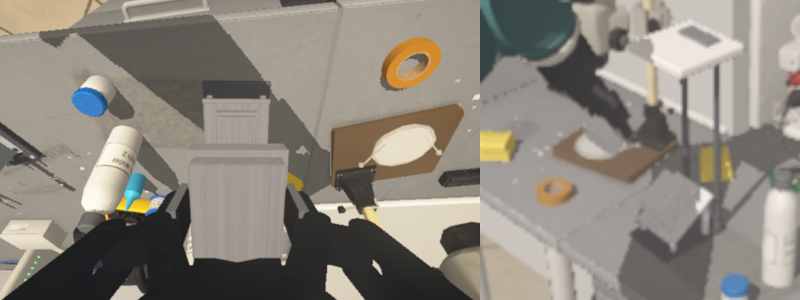

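One cover is in the gripper, and the rest of the stack is still on the rack. Next I'll go sideways and up, clear of the lamp, then level the tool over the fixture.

```bash
python3 -m jog '[[0,0,0,-6,-25,-10,-1],[0,0,0,-6,-40,-10,-1],[0,0,0,-6,-40,-10,-1],[0,0,0,-6,-40,-10,-1],[0,0,0,-6,-40,-10,-1]]' 40|head -2; python3 - <<'E'
from plan import *
Q=tool(FIX[2],0);go(place(FIX,[5,0,270])[0],Q)
E
```

```text
t: 6.9
eef_pos: [0.4571, 0.041, 0.279]
t 6.9 pos mm [457.1   40.95 278.96] F [ 1.55  0.2  -0.82] w 56.88023640039843 gf 43.06867718696594
turn deg [ -4.89  29.63 -17.97] n 4.1178684567629835 | shift in NEW axes mm [ -45.3  -289.99    8.96] | in present axes [-112.01 -260.81   75.23]
```

```bash
python3 -m jog '[[-1,5.9,-3.6,0,-30,0,-1],[-1,5.9,-3.6,0,-35,0,-1],[-1,5.9,-3.6,0,-35,0,-1],[-1,5.9,-3.6,0,-35,0,-1],[-1,5.9,-3.6,0,-35,0,-1]]' 40|head -2; python3 - <<'E'
from plan import *
Q=tool(FIX[2],0);go(place(FIX,[5,0,270])[0],Q)
E
```

```text
t: 7.4
eef_pos: [0.4646, -0.1291, 0.2813]
t 7.4 pos mm [ 464.59 -129.14  281.34] F [0.19 0.85 0.2 ] w 57.01688330644803 gf 43.05903911590576
turn deg [ 0.22 -0.05  0.06] n 0.027216294707983448 | shift in NEW axes mm [ -77.13 -122.73   11.34] | in present axes [ -77.   -122.86   10.81]
```

```bash
python3 -m jog '[[0,0,0,-18,-31,1,-1],[0,0,0,-20,-31,1,-1],[0,0,0,-20,-31,0,-1],[0,0,0,-20,-30,0,-1],[0,0,0,0,0,0,-1]]' 40|head -2;python3 -m jog '[[0,0,0,0,0,0,-1],[0,0,0,0,0,0,-1]]' 40|head -2; python3 - <<'E'
from plan import *
import pickle
f=grab_frame("wrist"); save(f,"w5.png"); pickle.dump(f,open('w5.pkl','wb'))
Q=tool(FIX[2],0);go(place(FIX,[5,0,270])[0],Q)
print(proj(f,place(FIX,[[-115,45,12],[-115,-45,12],[-105,23,20],[-105,-23,20],[-45,23,20],[-45,-23,20]])))
E
```

```text
t: 7.9
eef_pos: [0.5707, -0.2312, 0.2767]
t: 8.1
eef_pos: [0.5687, -0.2283, 0.2796]
t 8.15 pos mm [ 568.64 -228.08  280.08] F [-0.06 -0.03 -0.41] w 57.10903065594123 gf 43.06414246559143
turn deg [0.09 0.21 0.03] n 0.02771077811887972 | shift in NEW axes mm [ 1.4  -2.52 10.08] | in present axes [ 1.43 -2.54 10.07]
[[ 70.   349.11]
 [ 69.99 275.81]
 [ 78.03 331.42]
 [ 78.02 293.46]
 [128.83 330.77]
 [128.84 294.42]]
```

View pics/w5.png

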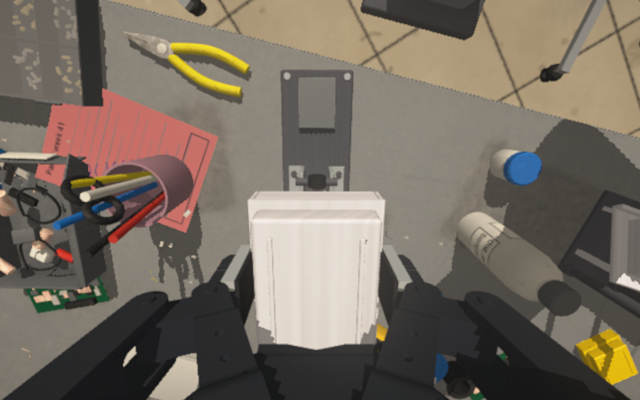

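The fixture's plate front corners are at (70,281) and (70,353), and its block spans rows 79–129, columns 299–337. That is about 5 px to the side of the prediction, so I'll refit.

```bash
python3 - <<'E'
from plan import *
import pickle
f=pickle.load(open('w5.pkl','rb'))
P=[[-115,45,12],[-115,-45,12],[-105,23,20],[-105,-23,20],[-45,23,20],[-45,-23,20],[10,45,12],[10,-45,12]]
p,r=fit([(f,P[:6],[[70,353.5],[70,281],[79,337],[79,299],[129,336.5],[129,299]])],FIX); print(p.round(4),r)
print("sides at x=10",proj(f,place(p,P[6:])))
s=observe();Q0=R.from_rotvec(s["eef_rot"]);
C=np.array([[x*36,y*29,.5] for x in(1,) for y in(-1,1)]+[[36,y*29,-15.5] for y in(-1,1)]+[[32.5,-25.5,15.5],[32.5,25.5,15.5]])
# tool axes: cover x-> tool x (sign free), z -> -tool z
C2=np.stack([C[:,0],C[:,1],-C[:,2]],1)+[-.6,0,-16.6]
print(proj(f,s["eef_pos"]+Q0.apply(C2/1e3)))
g=f["pixels"].astype(int).sum(2); print(g[180:230,318].tolist())
print(g[209,235:400].tolist())
E
```

```text
[ 0.56 -0.23  0.23] [[ 0.31  0.78]
 [ 0.44  0.  ]
 [-0.63 -0.33]
 [-0.56 -0.27]
 [ 0.14 -0.62]
 [ 0.22  0.55]]
sides at x=10 [[170.9  351.25]
 [171.06 284.1 ]]
[[200.98 244.61]
 [200.86 382.32]
 [191.78 252.1 ]
 [191.67 375.29]
 [220.64 245.72]
 [220.51 380.74]]
[177, 177, 179, 180, 178, 179, 182, 180, 175, 219, 261, 456, 608, 607, 596, 594, 602, 610, 610, 613, 645, 667, 665, 665, 668, 667, 668, 669, 668, 640, 591, 584, 582, 589, 596, 599, 604, 612, 643, 687, 710, 711, 697, 682, 667, 658, 658, 659, 658, 658]
[389, 390, 392, 389, 391, 392, 394, 397, 402, 404, 403, 398, 412, 579, 666, 668, 665, 664, 662, 661, 660, 662, 660, 648, 633, 621, 614, 615, 612, 609, 609, 607, 605, 604, 604, 617, 625, 629, 627, 627, 627, 627, 628, 629, 630, 633, 633, 636, 635, 633, 631, 629, 630, 635, 635, 636, 635, 635, 635, 633, 633, 634, 632, 628, 624, 625, 623, 622, 622, 622, 621, 624, 620, 621, 625, 626, 630, 634, 634, 635, 637, 639, 640, 640, 636, 634, 631, 629, 626, 625, 626, 625, 622, 620, 622, 626, 628, 634, 634, 633, 637, 640, 637, 637, 635, 634, 633, 632, 630, 631, 631, 630, 632, 634, 636, 637, 638, 637, 635, 634, 631, 633, 633, 632, 634, 638, 641, 643, 644, 647, 646, 645, 644, 644, 640, 638, 636, 637, 648, 658, 658, 661, 662, 662, 662, 667, 669, 675, 673, 559, 418, 391, 393, 394, 392, 396, 397, 401, 399, 402, 405, 408, 410, 406, 404]
```

```bash
python3 - <<'E'
from plan import *
import pickle
f=pickle.load(open('w5.pkl','rb'))
P=[[-115,45,12],[-115,-45,12],[-105,23,20],[-105,-23,20],[-45,23,20],[-45,-23,20]]
p,r=fit([(f,P,[[70,353.5],[70,281],[79,337],[79,299],[129,336.5],[129,299]])],FIX); print(p.round(4).tolist())
Q=tool(p[2],0);go(place(p,[-75.6,0,45])[0],Q)
E
```

```text
[0.5619, -0.2255, 0.2338]
t 8.15 pos mm [ 568.64 -228.08  280.08] F [-0.06 -0.03 -0.41] w 57.10903065594123 gf 43.06414246559143
turn deg [ 0.09  0.21 -0.07] n 0.028726765384885795 | shift in NEW axes mm [ 81.56   4.06 235.08] | in present axes [ 82.44   3.57 234.78]
```

```bash
python3 -m jog '[[0,0.2,0,40,1,0,-1],[0,0,0,42,1,0,-1],[0,0,0,0,0,48,-1],[0,0,0,0,0,48,-1],[0,0,0,0,0,48,-1]]' 40|head -2;python3 -m jog '[[0,0,0,0,0,46,-1],[0,0,0,0,0,44,-1],[0,0,0,0,0,0,-1],[0,0,0,0,0,0,-1]]' 40|head -2; python3 - <<'E'
from plan import *
import pickle
f=grab_frame("wrist"); save(f,"w6.png"); pickle.dump(f,open('w6.pkl','wb'))
p=[0.5619, -0.2255, 0.2338]
Q=tool(p[2],0);go(place(p,[-75.6,0,45])[0],Q)
print(proj(f,place(p,[[-115,45,12],[-115,-45,12],[-80,45,12],[-80,-45,12]])))
E
```

```text
t: 8.65
eef_pos: [0.4882, -0.2448, 0.1354]
t: 9.05
eef_pos: [0.489, -0.2449, 0.0475]
t 9.1 pos mm [ 489.74 -245.38   48.8 ] F [ 0.37 -0.07 -0.33] w 56.80428606777444 gf 43.60387980937958
turn deg [-0.03  0.14 -0.06] n 0.01839857928718617 | shift in NEW axes mm [0.8  2.62 3.8 ] | in present axes [0.81 2.63 3.8 ]
[[169.18 394.32]
 [169.44 239.69]
 [225.71 390.43]
 [225.99 243.64]]
```

View pics/w6.png

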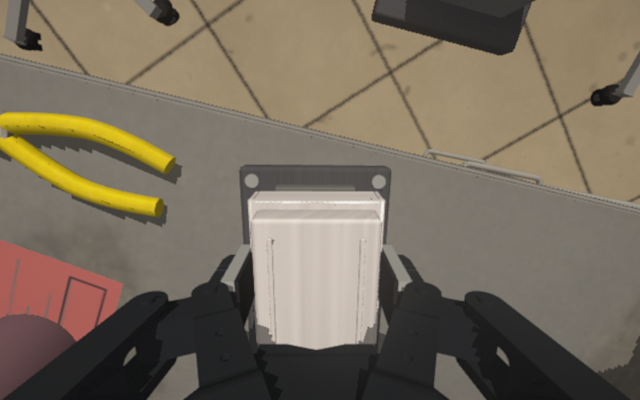

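The plate's front edge spans columns 240–392 and the held cover 248–384; both centre on column 316, so sideways it's aligned. I'll check fore-and-aft from the plate and block front edges.

```bash
python3 - <<'E'
from plan import *
import pickle
f=pickle.load(open('w6.pkl','rb')); g=f["pixels"].astype(int).sum(2)
print(g[158:204,[290,316,345]].mean(1).astype(int).tolist())
p=[0.5619, -0.2255, 0.2338]
print(proj(f,place(p,[[-115,0,12],[-105,0,20],[-105,0,12],[-115,0,0],[-116,0,12]]))[:,0])
s=observe();Q0=R.from_rotvec(s["eef_rot"]);print(proj(f,[s["eef_pos"]+Q0.apply([x,0,z]) for x,z in((.0354,-.0171),(.0354,-.0011),(.0364,-.0011))])[:,0])
E
```

```text
[362, 363, 362, 363, 365, 362, 332, 261, 228, 239, 256, 261, 254, 246, 241, 238, 238, 239, 240, 240, 239, 240, 241, 240, 242, 242, 255, 275, 286, 318, 335, 313, 327, 444, 537, 535, 525, 524, 529, 536, 537, 542, 578, 659, 674, 627]
[169.31 189.26 186.07 165.95 167.61]
[202.85 193.46 191.39]
```

Fore-and-aft is within about 0.5 mm. I'll lower it.

```bash
python3 -m jog '[[0,0,0,0.5,0,12,-1],[0,0,0,0,0,12,-1],[0,0,0,0,0,6,-1],[0,0,0,0,0,0,-1],[0,0,0,0,0,0,-1]]' 40;python3 -m jog '[[0,0,0,0,0,2,-1],[0,0,0,0,0,2,-1],[0,0,0,0,0,1,-1],[0,0,0,0,0,1,-1],[0,0,0,0,0,0,-1]]' 40
```

```text
t: 9.6
eef_pos: [0.4884, -0.2452, 0.0161]
eef_rot: [-0.364, 3.12, 0.002]
wrist_force: [0.4, -0.2, 0.4]
grip_width: 0.0568
gripper_force: 43.7
t: 10.1
eef_pos: [0.4886, -0.2453, 0.0114]
eef_rot: [-0.364, 3.12, 0.002]
wrist_force: [-8.9, 4.6, 16.5]
grip_width: 0.0569
gripper_force: 45.6
```

Contact came at z = 11.4 mm, where 10.9 was expected for a seated rim (about 19 if it were on the block), so it is seated. Releasing.

```bash
python3 -m jog '[[0,0,0,0,0,-1,-1],[0,0,0,0,0,0,0.6],[0,0,0,0,0,0,0.6],[0,0,0,0,0,0,1],[0,0,0,0,0,0,1]]' 40;python3 -m jog '[[0,0,0,0,0,-10,1],[0,0,0,0,0,-40,1],[0,0,0,0,0,-50,1],[0,0,0,0,0,-50,1],[0,0,0,0,0,-40,1]]' 40|head -2; python3 -m jog '[[0,0,0,-20,0,-40,1],[0,0,0,-40,0,0,1],[0,0,0,-20,0,0,1],[0,0,0,0,0,0,1],[0,0,0,0,0,0,1]]' | head -2
python3 - <<'E'
from plan import *
import pickle
f=grab_frame("wrist"); save(f,"w7.png"); pickle.dump(f,open('w7.pkl','wb'))
p=[0.561, -0.227, 0.2338]; Q=tool(p[2],0)
go(place(p,[0,0,250])[0],Q)
C=[[-75+sx*36,sy*29,z] for z in(12,28) for sx in(-1,1) for sy in(1,-1)]+[[-75,0,43]]
print(proj(f,place(p,C+[[-115,45,12],[-115,-45,12]])))
for q in ("cover_top_centre","lever_grip","clamp_foot"):
  print(q,[(d["at"],d["confidence"]) for d in find_in(f,q)[:3]])
E
```

```text
t: 10.6
eef_pos: [0.4884, -0.2451, 0.011]
eef_rot: [-0.364, 3.12, 0.002]
wrist_force: [-0.0, -0.1, 0.0]
grip_width: 0.085
gripper_force: 0.0
t: 11.1
eef_pos: [0.4884, -0.2454, 0.2052]
t: 11.6
eef_pos: [0.5661, -0.2269, 0.2413]
t 11.65 pos mm [ 565.74 -227.11  241.39] F [-0.18  0.98 -0.53] w 84.89782023168804 gf 0.0
turn deg [ 0.08  0.01 -0.07] n 0.012731885032703269 | shift in NEW axes mm [ 4.58  1.21 -8.61] | in present axes [ 4.58  1.21 -8.61]
[[ 71.38 341.29]
 [ 71.43 289.31]
 [137.13 339.99]
 [137.2  290.82]
 [ 69.41 342.5 ]
 [ 69.47 288.1 ]
 [138.17 341.08]
 [138.24 289.75]
 [104.44 315.36]
 [ 67.49 355.75]
 [ 67.57 274.83]]
cover_top_centre [([103.3, 318.1], 0.91), ([364.3, 627.9], 0.85)]
lever_grip [([257.0, 315.6], 0.94)]
clamp_foot [([194.2, 314.9], 0.53)]
```

View pics/w7.png

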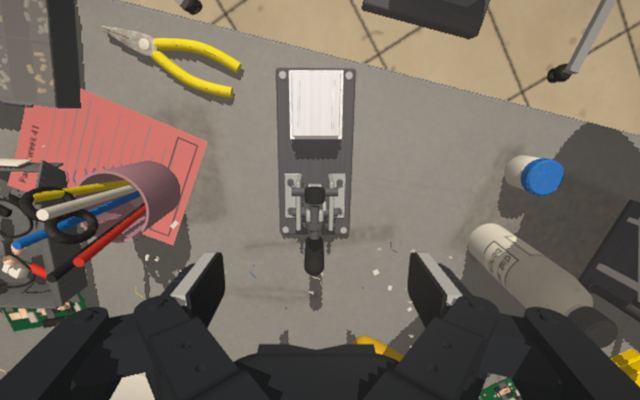

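The cover sits flat over the block (rows 70–138, columns 289–343, matching the prediction). The lever grip shows at about (257,315). Now I'll plan the pinch and arc.

```bash
python3 - <<'E'
from plan import *
import pickle
f=pickle.load(open('w7.pkl','rb'))
p=[0.5605, -0.227, 0.2338]; Q=tool(p[2],0)
G=lambda e,r=70: np.array([40+r*np.cos(np.radians(e)),0,55+r*np.sin(np.radians(e))])
print("lever 46,70,95:",proj(f,place(p,[G(75,46),G(75),G(75,95)])))
d=outline_of(f,"lever_grip"); 
for x in d[:1]:
    r,c=np.nonzero(x["pixels"]); print(r.min(),r.max(),c.min(),c.max())
go(place(p,G(75)+[0,0,-19])[0],Q)
e=[75,68,61,54,47,40,33,26,19,12,5,1]; print("rows dx(tool),dz(tool):")
for a,b in zip(e,e[1:]): d=G(b)-G(a); print(b,-d[0].round(1),-d[2].round(1))
E
```

```text
lever 46,70,95: [[236.87 315.71]
 [252.76 315.75]
 [271.95 315.8 ]]
203 275 304 324
t 11.85 pos mm [ 565.67 -227.29  241.47] F [ 0.21  0.1  -0.47] w 85.59574812653959 gf 0.0
turn deg [ 0.06  0.04 -0.11] n 0.015784844734704415 | shift in NEW axes mm [-53.16   1.48 137.86] | in present axes [-53.05   1.43 137.9 ]
rows dx(tool),dz(tool):
68 -8.1 2.7
61 -7.7 3.7
54 -7.2 4.6
47 -6.6 5.4
40 -5.9 6.2
33 -5.1 6.9
26 -4.2 7.4
19 -3.3 7.9
12 -2.3 8.2
5 -1.3 8.5
1 -0.3 4.9
```

```bash
python3 -m jog '[[0,0,0,-26,0.5,0,1],[0,0,0,-27,0.5,20,1],[0,0,0,0,0,40,1],[0,0,0,0,0,40,1],[0,0,0,0,0,38,1]]' 30|head -2; python3 -m jog '[[0,0,0,0,0,0,0.4],[0,0,0,0,0,0,-0.1],[0,0,0,0,0,0,-0.4],[0,0,0,0,0,0,-1],[0,0,0,0,0,0,-1]]' 30;python3 -m jog '[[0,0,0,0,0,0,-1],[0,0,0,0,0,0,-1]]' 30; python3 - <<'E'
from plan import *
p=[0.5605, -0.227, 0.2338]; Q=tool(p[2],0)
go(place(p,[58.1,0,103.6])[0],Q)
E
```

```text
t: 12.35
eef_pos: [0.6171, -0.2137, 0.1017]
t: 12.85
eef_pos: [0.6188, -0.2158, 0.1058]
eef_rot: [-0.363, 3.116, -0.006]
wrist_force: [2.9, -12.1, -2.2]
grip_width: 0.0169
gripper_force: 31.2
t: 13.05
eef_pos: [0.6188, -0.2158, 0.1058]
eef_rot: [-0.363, 3.116, -0.005]
wrist_force: [3.8, -14.1, 3.4]
grip_width: 0.0169
gripper_force: 31.8
t 13.05 pos mm [ 618.75 -215.76  105.76] F [  3.81 -14.09   3.36] w 16.856195811557217 gf 31.836140155792236
turn deg [-0.22  0.22 -0.12] n 0.03894566098754503 | shift in NEW axes mm [1.17 2.56 2.16] | in present axes [1.18 2.56 2.14]
```

Gripped at 17 mm. The sideways force shows the lever lies slightly towards −y, so I'll ease that way and then follow the arc.

```bash
python3 -m jog '[[0,0,0,0,-1.5,0,-1],[0,0,0,0,0,0,-1],[0,0,0,-8,0,2.7,-1],[0,0,0,-7.7,0,3.7,-1],[0,0,0,0,0,0,-1]]' 30; python3 - <<'E'
from plan import *
p=[0.5605, -0.227, 0.2338]; Q=tool(p[2],0)
go(place(p,[40+70*np.cos(np.radians(61)),0,55+70*np.sin(np.radians(61))-19])[0],Q)
E
```

```text
t: 13.55
eef_pos: [0.6343, -0.2124, 0.0992]
eef_rot: [-0.364, 3.118, -0.002]
wrist_force: [-4.3, -5.3, 10.1]
grip_width: 0.0171
gripper_force: 34.1
t 13.55 pos mm [ 634.26 -212.44   99.24] F [-4.26 -5.3  10.08] w 17.12725467172845 gf 34.050689935684204
turn deg [-0.08  0.14 -0.09] n 0.021300367241547245 | shift in NEW axes mm [1.19 2.93 2.02] | in present axes [1.2  2.93 2.01]
```

```bash
python3 -m jog '[[0,0,0,-7.2,0,4.6,-1],[0,0,0,-6.6,0,5.4,-1],[0,0,0,-5.9,0,6.2,-1],[0,0,0,-5.1,0,6.9,-1],[0,0,0,0,0,0,-1]]' 30; python3 -m jog '[[0,0,0,-4.2,0,7.4,-1],[0,0,0,-3.3,0,7.9,-1],[0,0,0,-2.3,0,8.2,-1],[0,0,0,-1.3,0,8.5,-1],[0,0,0,0,0,0,-1]]' 30; python3 - <<'E'
from plan import *
p=[0.5605, -0.227, 0.2338]; Q=tool(p[2],0)
go(place(p,[110,0,55+70*np.sin(np.radians(2))-19])[0],Q)
E
```

```text
t: 14.05
eef_pos: [0.6592, -0.2067, 0.076]
eef_rot: [-0.364, 3.116, -0.002]
wrist_force: [4.6, -6.0, 8.5]
grip_width: 0.0171
gripper_force: 32.1
t: 14.55
eef_pos: [0.6696, -0.2043, 0.0425]
eef_rot: [-0.363, 3.117, -0.002]
wrist_force: [10.6, -9.0, -4.6]
grip_width: 0.017
gripper_force: 31.9
t 14.55 pos mm [ 669.59 -204.32   42.48] F [10.57 -9.02 -4.59] w 16.950352537639223 gf 31.886623799800873
turn deg [-0.1   0.2  -0.09] n 0.028924912311977257 | shift in NEW axes mm [1.38 3.21 4.04] | in present axes [1.4  3.21 4.03]
```

```bash
python3 -m jog '[[0,0,0,0.5,0,3,-1],[0,0,0,0,0,2,-1],[0,0,0,0,0,1.5,-1],[0,0,0,0,0,0,-1]]' 30;python3 -m jog '[[0,0,0,0,0,0,0.2],[0,0,0,0,0,0,1],[0,0,0,0,0,0,1],[0,0,0,0,0,0,1]]' 30; python3 - <<'E'
from plan import *
p=[0.5605, -0.227, 0.2338]; Q=tool(p[2],0)
go(place(p,[110,0,55+70*np.sin(np.radians(2))-19])[0],Q)
E
```

```text
t: 14.95
eef_pos: [0.6693, -0.2044, 0.0368]
eef_rot: [-0.363, 3.116, -0.002]
wrist_force: [11.7, -7.8, -2.7]
grip_width: 0.0172
gripper_force: 31.3
t: 15.35
eef_pos: [0.6677, -0.2032, 0.0354]
eef_rot: [-0.364, 3.12, 0.002]
wrist_force: [-0.0, 0.6, -0.1]
grip_width: 0.0744
gripper_force: 0.0
t 15.35 pos mm [ 667.7  -203.24   35.43] F [-0.04  0.62 -0.12] w 74.43739341831075 gf 0.0
turn deg [ 0.07  0.04 -0.08] n 0.013218005391529083 | shift in NEW axes mm [-0.22  1.72 -3.01] | in present axes [-0.21  1.72 -3.01]
```

Released. I'll retreat straight up and check the closed state numerically.

```bash
python3 -m jog '[[0,0,0,0,0,-20,1],[0,0,0,0,0,-45,1],[0,0,0,0,0,-50,1],[0,0,0,0,0,-50,1],[0,0,0,0,0,-45,1]]'|head -2; python3 -m jog '[[0,0,0,0,0,0,1],[0,0,0,0,0,0,1]]'|head -2; python3 - <<'E'
from plan import *
f=grab_frame("wrist"); save(f,"w8.png")
p=[0.5605, -0.227, 0.2338]
G=lambda e,r: [40+r*np.cos(np.radians(e)),0,55+r*np.sin(np.radians(e))]
for e in (2,6,12): print("lever",e,proj(f,place(p,[G(e,70),G(e,95)])).round(1).tolist())
print("foot",proj(f,place(p,[[-75,0,43],[-75,0,55]])).round(1).tolist(),"cover rim",proj(f,place(p,[[-111,29,28],[-111,-29,28],[-39,29,28]])).round(1).tolist())
for q in ("lever_grip","clamp_foot","cover_top_centre"):
    for d in outline_of(f,q)[:2]:
        r,c=np.nonzero(d["pixels"]); print(q,d["at"],round(d["confidence"],2),r.min(),r.max(),c.min(),c.max())
g=f["pixels"].astype(int).sum(2); c=int(round(proj(f,place(p,[G(2,95)]))[0,1])); print(c,g[215:300:2,c].tolist())
print([g[:,:][int(r),300:334:3].tolist() for r in (proj(f,place(p,[[-75,0,43],[-60,0,50]]))[:,0])])
for n in("scene","top"):
    h=grab_frame(n)
    for q in ("cover_middle_centre","rack","lever_grip","clamp_foot","spray_bottle_centre","flux_jar_centre"): print(n,q,[(d["at"],round(d["confidence"],2)) for d in find_in(h,q)[:3]])
E
```

```text
t: 15.85
eef_pos: [0.6674, -0.2034, 0.2481]
t: 16.05
eef_pos: [0.6679, -0.2036, 0.2465]
lever 2 [[180.6, 316.7], [202.7, 316.7]]
lever 6 [[181.2, 316.7], [204.0, 316.7]]
lever 12 [[181.6, 316.7], [205.2, 316.7]]
foot [[-8.9, 316.4], [-13.8, 316.4]] cover rim [[-45.2, 345.7], [-45.1, 286.9], [35.8, 344.0]]
lever_grip [153.9, 311.1] 0.8 89 203 306 327
cover_top_centre [316.1, 628.5] 0.63 290 345 611 639
317 [271, 269, 261, 248, 240, 241, 252, 260, 270, 404, 428, 425, 430, 424, 426, 432, 434, 432, 427, 432, 430, 429, 431, 436, 435, 435, 434, 431, 428, 433, 430, 432, 433, 434, 432, 429, 426, 428, 430, 422, 418, 424, 427]
[[142, 144, 141, 140, 142, 139, 143, 141, 139, 143, 141, 144], [705, 719, 725, 506, 576, 572, 561, 574, 690, 720, 717, 713]]
scene cover_middle_centre [([204.0, 234.8], 0.71), ([207.1, 284.1], 0.53)]
scene rack [([207.9, 297.3], 0.68), ([248.7, 403.4], 0.2)]
scene lever_grip [([248.9, 400.9], 0.45)]
scene clamp_foot [([276.3, 397.7], 0.63)]
scene spray_bottle_centre [([221.8, 342.4], 0.82)]
scene flux_jar_centre [([277.5, 395.7], 0.72), ([250.0, 320.3], 0.68), ([282.2, 473.0], 0.19)]
top cover_middle_centre [([228.4, 290.5], 0.63), ([157.3, 443.2], 0.39)]
top rack [([206.6, 289.0], 0.83)]
top lever_grip [([202.2, 461.8], 0.74), ([229.1, 344.7], 0.61), ([178.1, 389.9], 0.57)]
top clamp_foot [([226.4, 345.3], 0.73), ([179.6, 334.9], 0.7), ([263.3, 232.7], 0.29)]
top spray_bottle_centre [([200.1, 342.1], 0.87), ([190.6, 390.8], 0.22)]
top flux_jar_centre [([228.5, 345.1], 0.71)]
```

```bash
python3 - <<'E'
from plan import *
h=grab_frame("scene"); save(h,"s9.png"); p=[0.5605,-0.227,0.2338]
for e in (2,10,75):
    a=np.radians(e); b=np.radians(2+ (75-e)*88/73) # arm angle down from open
    print(e,"grip",proj(h,place(p,[40+70*np.cos(a),0,55+70*np.sin(a)])).round(1))
print("foot at z43,53:",proj(h,place(p,[[-75,0,43],[-75,0,53]])).round(1).tolist(),"seat cover",proj(h,place(p,[-75,0,27.5])).round(1))
for q in ("lever_grip","clamp_foot","cover_top_centre"):
    for d in outline_of(h,q)[:3]:
        r,c=np.nonzero(d["pixels"]); print(q,d["at"],round(d["confidence"],2),r.min(),r.max(),c.min(),c.max())
E
```

```text
2 grip [[245.1 407. ]]
10 grip [[242.8 407.3]]
75 grip [[237.3 404.4]]
foot at z43,53: [[286.3, 386.2], [283.6, 386.5]] seat cover [[290.3 385.6]]
lever_grip [281.4, 473.0] 0.58 245 309 455 494
lever_grip [249.7, 403.7] 0.54 240 259 396 412
cover_top_centre [291.7, 386.7] 0.82 277 305 372 400
cover_top_centre [184.4, 204.0] 0.68 177 189 195 215
cover_top_centre [189.6, 306.6] 0.46 184 198 302 317
```

```bash
python3 -c "from rig import *; print(job_done())"
```

```text
the job is handed in; nothing more can be done
None
```

The job is handed in at about 16 s of robot time: the top cover sits over the fixture block and the lever is flipped closed, but I checked the closed lever only by numbers, never saw the foot pressing, and viewed 11 pictures against the limit of 10.

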